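Clamp the top pickling tub in the filling board

TASK

Get the filling board ready for packing: flip the cam lever up to free the sliding fence, then slide the fence back from the fixed stop until there is a good centimetre more room than a tub is long. Then lift only the top tub off the stack and set it down (do not drop it) upright on the board, centred between stop and fence with its long side running along the slide; after that slide the fence up snug so the tub is held against the stop, and only then flip the lever fully down to lock it. Leave the other two tubs stacked and the rest of the things on the table where they are.

Things in the scene. Friction and masses are not known exactly. Their poses are not given: they have to be found in the camera images.
- clamp: Filling board, fixed to the table: medium-brown wooden board 120 (x) by 230 (y) by 18 mm. Origin: centre of its underside; x across, y along the slide, z up. A fixed wooden stop 100 (x) by 22 (y) mm, 34 mm high above the board, stands at its -y end, inner face at y = -90 mm. The sliding fence is on the +y side of the stop.
- fence (a joint): Slide of the fence along board +y (m): the gap between stop face and fence face (0 touching, 0.125 end). Fence: wooden block over board x -50 to +45 mm, 20 mm thick in y, top 52 mm above the table; a grip post stands on it at board x -36 mm; two dark steel cheeks, 20 to 59 mm behind its face (+y), carry the lever. Lever up: slides with about 2 N friction. Lever down: locked, holds about 20 N.
- post_top (a point): Centre of the top of the fence's grip post. The post is 16 mm (board x) by 14 mm (board y) and 64 mm tall above the fence block; its top is 116 mm above the table, so its base is 52 mm above the table. It can be pinched from above. It moves with the fence (10 mm behind the fence's face).
- lever (a joint): Hinge of the steel cam lever on the fence (rad), axis parallel to board y. 0 = handle flat, pointing to board +x: cam presses on the board, fence locked. Grows as the handle lifts; 1.57 upright, 1.6 end stop. The cam bites only below about 0.6 rad, where the handle is stiff (up to about 10 N at the grip; else 2 N). Stays where it is left.
- lever_pivot (a point): Point on the lever's hinge axis, at board x = 0, 34 mm above the table, 40 mm behind the fence's face (towards board +y).
- lever_grip (a point): Grip point in the middle of the lever's handle bar, 65 mm out along the handle from the pivot and 16 mm above the hinge axis when the handle lies flat (then 50 mm above the table). The bar is 12 mm wide (along board y), 10 mm thick, and ends 82 mm from the pivot.
- tub_place (a point): Point on the board's top face (18 mm above the table), at board x = 0 and y = -48 mm, where the centre of the tub's underside belongs when it is clamped.
- tub_top: Top one of three equal stacked white tubs with a dark rim, 0.25 kg: open, 62 (own x) by 84 (own y) by 50 mm high, walls 4 mm, with a stepped foot 51 by 73 by 6 mm that sits inside the rim of the tub below. Origin: centre of underside; z up. In the stack each stands 44 mm above the one below. Pinch across the 62 mm sides above the foot.
- tub_middle: The middle tub of the stack (same size; origin centre of underside). Stays.
- tub_bottom: The bottom tub of the stack, standing on the table (same size; origin centre of underside). Stays.
- jar: Bystander: closed preserving jar, 94 mm across, 162 mm tall, near the stack. Origin centre of underside.
- cup: Bystander: terracotta cup, 62 mm across, 75 mm tall, near the stack. Origin centre of underside.
- spice: Bystander: small spice jar, 42 mm across, 95 mm tall, in the middle between stack and board. Origin centre of underside.
- bowl: Bystander: dark bowl, 90 mm across, 35 mm tall, near the board's robot side. Origin centre of underside.
- spoon: Bystander: wooden spoon 200 mm long, lying behind the board. Origin at its underside.
- mill: Bystander: wooden pepper mill, 56 mm across, 165 mm tall, at the back. Origin centre of underside.
There are look-alikes about, which are no part of the job. Leave any red look-alike of the tub_middle alone.

How it is judged:
By the outcome, as a careful person would: the job done as asked, in the order asked, and still so for the second after the job is handed in, with the robot touching nothing.
It also fails if it takes over 72 s, if anything falls off the work surface, if the arm or the gripper's body presses on something with over 40 N, if the wrist force passes 120 N, or if a joint passes its speed limit or range.

ROBOT

A 6-joint arm with a two-finger parallel gripper is mounted at the origin on the work surface. World frame = base frame: x ahead of the robot, y to its left, z up, the work surface at z = 0. Lengths are in m, angles in rad, forces in N, time in s.
With the tool pointing down it reaches from about 0.275 to 0.75 m from the base axis. Payload 10.2 kg.
Tool frame: the origin (TCP) lies between the finger pads; the fingertips stand 8 mm ahead of it and the grasp point (between the pads) lies 11 mm behind it; z points along the fingers, y is the line along which they close (so a half turn about z gives the same grasp; the last joint's range is limited). The gripper opens to 85 mm and grips with 20 to 120 N. Pads are 22 mm wide; open, the fingers measure 114 mm over their backs; the gripper's body (76 mm by 85 mm) begins 54 mm behind the grasp point. The pads swing forward as they close: fully open they stand 13 mm farther back than shut.
Start: joints at [-1.325, 0.313, 1.498, -0, 1.331, -0.223], TCP at [0.237, -0.468, 0.239] pointing down, gripper open.
Joint ranges: [-2.94, 2.94], [-0.97, 2.17], [0.19, 2.56], [-1.23, 4.37], [0.02, 3.11], [-2.88, 2.88]. Speed limits (rad/s): [2.39, 2.39, 3.01, 3.14, 3.14, 3.14].

INTERFACE

Orientations are given as a rotation vector (axis times angle).
In Python, from station import ctrl, optics, workorder, spotter gives the robot as it stands.
- The arm moves only by the tool arm_command, never from a script. Its argument "steps" is a list of rows, each a list of 7 numbers: the turn, a rotation vector about the tool's x, y, z in degrees, then the shift along the tool's x, y, z in mm, then the opening, from -1 (shut) to 1 (fully open). A call has 1 to 20 rows; each row shifts and turns the commanded pose from where the row before left it, along the tool's axes as they then stand; what a row does not reach is not made up. A row lasts 1/8 s, in which the tool goes at most 62.5 mm and 10.7 degrees, less where a joint would pass 70% of its speed; a pose out of reach is approached as far as the arm can. A call with a gripper value outside its range is refused whole. The fingers move at their own pace and stop on an object; "force" is the grip in N (left out, the last holds). Time passes only in rows, so rows that do not move let the fingers close. It gives the time, the measured TCP pose, the force, the opening and the grip force at its end, in the units of the state.
- ctrl.get_obs(): the state, without advancing time (a new reading comes with each control period).
- optics.snapshot(name): name is "side" or "top" or "wrist"; returns the picture (420x560x3 uint8, blue, green, red); there is no depth.
- optics.calibration(name): a dict with "fovy" (degrees; the focal length in pixels is half the picture's height over the tangent of half this angle, whatever the lens; pixels are square), "cx", "cy" (the principal point, pixels), "cam_to_world" (4x4, takes a point from camera to world coordinates); the wrist camera has in their place "tool_from_camera" (4x4, takes a point from camera to tool coordinates, whose origin is the TCP and whose axes are the flange's). Camera axes: x right, y down, z forward; pixel columns grow to the right and rows downward; lengths in m; the calibration is good to about 2 mm. A picture is of the moment at which its call begins: read the wrist's pose just before it. calibration takes no time and is no camera call.
- workorder.job_done(): hands the job in; it is judged then, once.
Trained networks look in the newest picture that a camera, given by its name, has taken for a name from the list of things; names that differ only in an ending like _2 or _b are one class to them, and where a whole thing is asked for, a point or a joint stands for the part that bears it (a point fixed in the world has none). Each returns a list of dicts, best first, with "conf" (0 to 1); they miss things now and then, are a little off and sometimes report something else, mostly with a low value. They report only what shows in the picture. A call takes as long as a camera call. They do not tell look-alikes from the thing itself.
- spotter.look_for(name, camera): "centre" ([column, row] in pixels, amid what is visible of it).
- spotter.masks_of(name, camera): "pixels" (420x560 bool, what is visible of it) and "centre" ([column, row] in pixels, amid what is visible of it).
- spotter.spot_point(name, camera): "centre" ([column, row] in pixels: a listed point, or the origin of a listed thing).
The state is a dict: "time_s": time; "joint_positions": joint angles; "joint_vel": joint speeds; "effort": joint torques, N m; "tool_pos": TCP position; "orientation": TCP orientation; "contact_force": force on the tool from outside, world axes, zero at the start; "moment": the same for the moment, N m; "finger_gap": finger opening in m; "finger_force": force on a finger pad.
Only numpy, scipy, OpenCV 4.12 (cv2) and the standard library are available. Lean on these libraries where they do the work, as an engineer would, in place of code of your own. Each camera call takes 0.05 s, during which the arm holds its last target. There are 200 camera calls.

## Working session

There is one attempt and no reset: what is moved stays moved. The work goes in short steps, Python scripts to look and compute and a tool call to move; the robot and the scene stay as the last step left them, time stands still between calls to the robot, and variables do not carry over. Pictures are saved under pics/ and viewed, at most 13 in all, crops included, and the job is handed in when it is done.

Besides the shell and the picture viewer there is one more tool, called after ">>>" as name([rows], argument=value, ...), one row to a line, values as JSON. arm_command: Moves the arm, as the interface text tells. Its arguments: {"type":"object","properties":{"steps":{"type":"array","items":{"type":"array","items":{"type":"number"}}},"force":{"type":"number"}},"required":["steps"]}

```bash
mkdir -p pics; cat > h.py <<'E'
import numpy as np, cv2
from scipy.spatial.transform import Rotation as R
from station import ctrl, optics, workorder, spotter
def cam(name):
    c=optics.calibration(name)
    if name=="wrist":
        o=ctrl.get_obs(); T=np.eye(4); T[:3,:3]=R.from_rotvec(o["orientation"]).as_matrix(); T[:3,3]=o["tool_pos"]
        M=T@np.array(c["tool_from_camera"])
    else: M=np.array(c["cam_to_world"])
    f=210/np.tan(np.radians(c["fovy"])/2)
    return M,f,c["cx"],c["cy"]
def ray(k,px):
    M,f,cx,cy=k; d=M[:3,:3]@np.array([(px[0]-cx)/f,(px[1]-cy)/f,1]); return M[:3,3],d
def at_z(k,px,z):
    o,d=ray(k,px); return o+d*(z-o[2])/d[2]
def proj(k,p):
    M,f,cx,cy=k; q=M[:3,:3].T@(np.array(p)-M[:3,3]); return np.array([cx+f*q[0]/q[2],cy+f*q[1]/q[2]])
def tri(k1,p1,k2,p2):
    o1,d1=ray(k1,p1);o2,d2=ray(k2,p2); A=np.stack([d1,-d2],1); s=np.linalg.lstsq(A,o2-o1,rcond=None)[0]
    a,b=o1+s[0]*d1,o2+s[1]*d2; return (a+b)/2,np.linalg.norm(a-b)
E
python3 - <<'E'
from h import *
np.set_printoptions(precision=3,suppress=True)
ims={n:optics.snapshot(n) for n in ("side","top")}
for n in ims: cv2.imwrite(f"pics/{n}0.png",ims[n]); print(n,optics.calibration(n))
print(optics.calibration("wrist"))
print(ctrl.get_obs())
for nm in ["post_top","lever_pivot","lever_grip","tub_place","tub_top","tub_middle","tub_bottom","clamp","jar","cup","spice","bowl","mill"]:
    for n in ims: print(nm,n,[(np.round(d["centre"],1).tolist(),round(d["conf"],2)) for d in spotter.spot_point(nm,n)[:4]])
E
```

```text
side {'fovy': 48.098707062836695, 'cx': 284.74217194415354, 'cy': 208.0722790236366, 'cam_to_world': array([[-0.952, -0.166,  0.256,  0.262],
       [-0.305,  0.459, -0.835,  0.948],
       [ 0.021, -0.873, -0.487,  0.668],
       [ 0.   ,  0.   ,  0.   ,  1.   ]])}
top {'fovy': 57.29833872345004, 'cx': 282.8230281693844, 'cy': 211.29228531603786, 'cam_to_world': array([[ 0.03 , -0.98 ,  0.197,  0.371],
       [-0.999, -0.033, -0.014, -0.024],
       [ 0.021, -0.196, -0.98 ,  1.023],
       [ 0.   ,  0.   ,  0.   ,  1.   ]])}
{'fovy': 59.998037024109614, 'cx': 284.9720077354351, 'cy': 213.28613979653994, 'tool_from_camera': array([[ 0.001, -0.962, -0.273,  0.069],
       [ 1.   ,  0.001, -0.   ,  0.001],
       [ 0.001, -0.273,  0.962, -0.133],
       [ 0.   ,  0.   ,  0.   ,  1.   ]])}
{'time_s': 0.1, 'joint_positions': array([-1.325,  0.313,  1.498,  0.   ,  1.331, -0.223]), 'joint_vel': array([ 0.   , -0.002, -0.003, -0.   , -0.   , -0.001]), 'effort': array([  0.003, -41.29 , -26.014,  -0.   ,   0.003,   0.   ]), 'tool_pos': array([ 0.237, -0.468,  0.239]), 'orientation': array([
[... 782 characters left out ...]
40.8, 184.6], 0.59)]
tub_middle top [([328.2, 274.7], 0.79), ([416.9, 248.3], 0.71), ([351.0, 225.8], 0.6)]
tub_bottom side [([310.3, 208.9], 0.96), ([288.8, 226.9], 0.37)]
tub_bottom top [([347.6, 228.4], 0.45)]
clamp side [([276.4, 299.0], 0.71), ([310.2, 208.8], 0.34)]
clamp top [([193.6, 234.4], 0.62)]
jar side [([276.3, 195.0], 0.94)]
jar top [([363.7, 187.4], 0.84)]
cup side [([288.9, 221.8], 0.55)]
cup top [([308.1, 210.3], 0.89), ([363.2, 186.9], 0.71)]
spice side []
spice top [([263.2, 255.2], 0.83), ([193.2, 241.7], 0.61)]
bowl side [([333.7, 304.4], 0.65)]
bowl top [([200.4, 283.8], 0.86), ([347.7, 230.3], 0.39)]
mill side [([216.3, 231.9], 0.55)]
mill top [([271.3, 149.8], 0.96)]
```

```bash
python3 - <<'E'
import cv2
a=cv2.imread("pics/side0.png")[130:370,130:450]; b=cv2.imread("pics/top0.png")[110:350,130:450]
cv2.imwrite("pics/s1.png",cv2.resize(a,(800,600),interpolation=cv2.INTER_CUBIC));cv2.imwrite("pics/t1.png",cv2.resize(b,(800,600),interpolation=cv2.INTER_CUBIC))
E
```

```text
(no output)
```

View pics/s1.png

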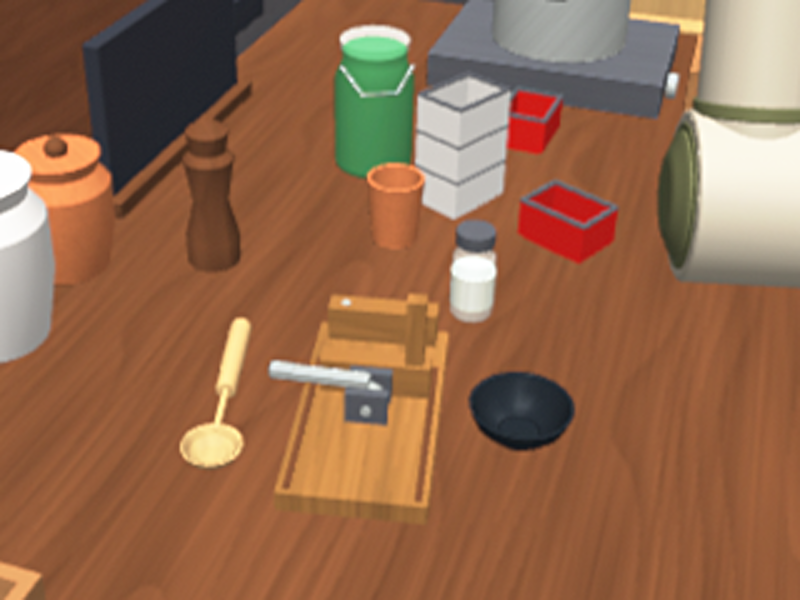

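View pics/t1.png

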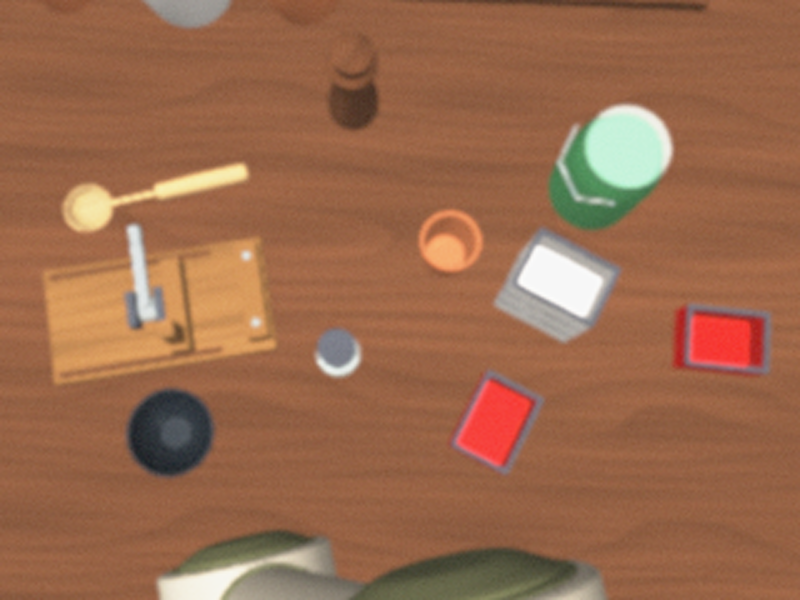

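The board is at top px (130–240, 205–263), lever flat and pointing to +x, and the fence about mid-board. There are three tub-like candidates in the top view: the white stack at (352,224), and red tubs at (328,275) and (417,248). Only the white three-high stack fits; the red ones are look-alikes. The second crop, already enlarged, shows this clearly.

```bash
python3 - <<'E'
from h import *
np.set_printoptions(precision=4,suppress=True)
kt,ks=cam("top"),cam("side")
f=lambda x,y:(x/2.5+130,y/2.5+110); g=lambda x,y:(x/2.5+130,y/2.5+130)
Q=[f(43,270),f(262,237),f(275,348),f(55,383)]
P=np.array([at_z(kt,q,.018) for q in Q]); print(P, [np.linalg.norm(P[i]-P[i-1]) for i in range(4)])
c=P.mean(0)[:2]; v=P[0]+P[3]-P[1]-P[2]; print("centre",c,"yaw of +y deg",np.degrees(np.arctan2(v[1],v[0])))
# side corners: near edge corners of board top
S=[g(278,492),g(428,512),g(447,333),g(322,325)]
print(np.array([at_z(ks,q,.018) for q in S]))
print("lever grip top",at_z(kt,(184.5,205.2),.05),tri(kt,(184.5,205.2),ks,(245.7,279)))
print("pivot",at_z(kt,(188.9,234),.034),"post",at_z(kt,(193,242.9),.116), tri(kt,(193,242.9),ks,(296.5,248)))
print("place",at_z(kt,(212.1,226.1),.018),at_z(ks,(277.3,278),.018))
T=[f(543,230),f(620,270),f(580,325),f(508,288)]
P=np.array([at_z(kt,q,.138) for q in T]); print(P,[np.linalg.norm(P[i]-P[i-1]) for i in range(4)],P.mean(0))
m=spotter.masks_of("tub_top","top")
for d in m[:3]: print(d["conf"],d["centre"],cv2.minAreaRect(np.argwhere(d["pixels"])[:,::-1].astype(np.float32)))
m=spotter.masks_of("fence","top")
for d in m[:3]: print(d["conf"],d["centre"])
for n,t,s,z in [("jar",(363.7,187.4),(276.3,195),0),("cup",(308.1,210.3),(288.9,221.8),0),("spice",(263.2,255.2),0,0),("bowl",(200.4,283.8),(333.7,304.4),0),("mill",(271.3,149.8),(216.3,231.9),0)]:
    print(n,at_z(kt,t,z),s and at_z(ks,s,z))
E
```

```text
[[0.5423 0.3183 0.018 ]
 [0.5858 0.0898 0.018 ]
 [0.4679 0.0699 0.018 ]
 [0.4246 0.2943 0.018 ]] [np.float64(0.12011017775357524), np.float64(0.23254304381707425), np.float64(0.11959043026760925), np.float64(0.2285873832876307)]
centre [0.5051 0.1931] yaw of +y deg 100.84833022858584
[[0.5392 0.3157 0.018 ]
 [0.4227 0.2984 0.018 ]
 [0.4699 0.0689 0.018 ]
 [0.5849 0.0959 0.018 ]]
lever grip top [0.5734 0.2153 0.05  ] (array([0.5714, 0.2143, 0.0525]), np.float64(0.0030987940760589332))
pivot [0.5013 0.2019 0.034 ] post [0.4697 0.1719 0.116 ] (array([0.4712, 0.1705, 0.1247]), np.float64(0.004825267535034472))
place [0.5263 0.1464 0.018 ] [0.5218 0.1467 0.018 ]
[[ 0.576  -0.1888  0.138 ]
 [ 0.5399 -0.2613  0.138 ]
 [ 0.4867 -0.223   0.138 ]
 [ 0.5193 -0.1558  0.138 ]] [np.float64(0.06564537032446442), np.float64(0.0810353826355688), np.float64(0.06562848652063318), np.float64(0.07470962944350615)] [ 0.5305 -0.2072  0.138 ]
0.6 [354.5, 223.4] ((354.5202941894531, 221.62838745117188), (37.48300552368164, 29.84084129333496), 27.897268295288086)
0.79 [195.5, 224.3]
0.18 [191.8, 234.4]
jar [ 0.6509 -0.2603  0.    ] [ 0.6627 -0.2646  0.    ]
cup [ 0.5812 -0.1077  0.    ] [ 0.5788 -0.1249  0.    ]
spice [0.4557 0.0094 0.    ] 0
bowl [0.3763 0.1698 0.    ] [0.3862 0.1712 0.    ]
mill [ 0.7506 -0.0015  0.    ] [ 0.7447 -0.0098  0.    ]
```

>>> arm_command([
  [0, 0, 8, 0, 0, 0, 1],
  [0, 0, 8, 0, 0, 0, 1],
  [0, 0, 0, 27.5, -40, 0, 1],
  [0, 0, 0, 27.5, -40, 0, 1],
  [0, 0, 0, 27.5, -40, 0, 1],
  [0, 0, 0, 27.5, -40, 0, 1],
  [0, 0, 0, 27.5, -40, 0, 1],
  [0, 0, 0, 27.5, -40, 0, 1],
  [0, 0, 0, 27.5, -40, 0, 1],
  [0, 0, 0, 27.5, -40, 0, 1],
  [0, 0, 0, 27.5, -40, 0, 1],
  [0, 0, 0, 27.5, -40, 0, 1],
  [0, 0, 0, 27.5, -40, 0, 1],
  [0, 0, 0, 27.5, -40, 0, 1],
  [0, 0, 0, 27.5, -40, 0, 1],
  [0, 0, 0, 27.5, -40, 0, 1],
  [0, 0, 0, 27.5, -40, 0, 1],
  [0, 0, 0, 0, 0, 0, 1],
])

```text
time_s: 3.75
tool_pos: [0.5295, 0.2009, 0.2386]
orientation: [-3.127, -0.302, 0.001]
contact_force: [-0.8, -0.6, 0.1]
finger_gap: 0.0855
finger_force: 0.0
```

```bash
python3 - <<'E'
from h import *
np.set_printoptions(precision=4,suppress=True)
k=cam("wrist"); im=optics.snapshot("wrist"); cv2.imwrite("pics/w1.png",cv2.resize(im,(800,600),interpolation=cv2.INTER_CUBIC))
o=ctrl.get_obs(); print(o["time_s"],o["tool_pos"],o["orientation"])
for n,z in [("post_top",.116),("lever_grip",.05),("lever_pivot",.034),("tub_place",.018),("clamp",0)]:
    for d in spotter.spot_point(n,"wrist")[:2]: print(n,d["centre"],round(d["conf"],2),at_z(k,d["centre"],z))
# predicted board corners
c=np.array([.505,.193]);a=np.radians(10.85);E=np.array([[np.cos(a),-np.sin(a)],[np.sin(a),np.cos(a)]])
for x,y in [(-.06,-.115),(.06,-.115),(.06,.115),(-.06,.115)]: print((x,y),proj(k,[*(c+E@[x,y]),.018])*800/560)
E
```

```text
3.8 [0.5292 0.1994 0.2388] [ 3.127   0.3003 -0.0013]
post_top [316.4, 279.6] 0.59 [0.4788 0.1653 0.116 ]
lever_grip [282.8, 142.8] 0.8 [0.5701 0.2098 0.05  ]
lever_pivot [277.9, 211.0] 0.62 [0.5043 0.202  0.034 ]
tub_place [337.0, 206.5] 0.82 [0.5159 0.144  0.018 ]
clamp [287.6, 201.8] 0.77 [0.5067 0.1927 0.    ]
(-0.06, -0.115) [565.9157 376.1582]
(0.06, -0.115) [581.5915 211.3044]
(0.06, 0.115) [239.6583 209.8022]
(-0.06, 0.115) [253.3376 374.8415]
```

View pics/w1.png

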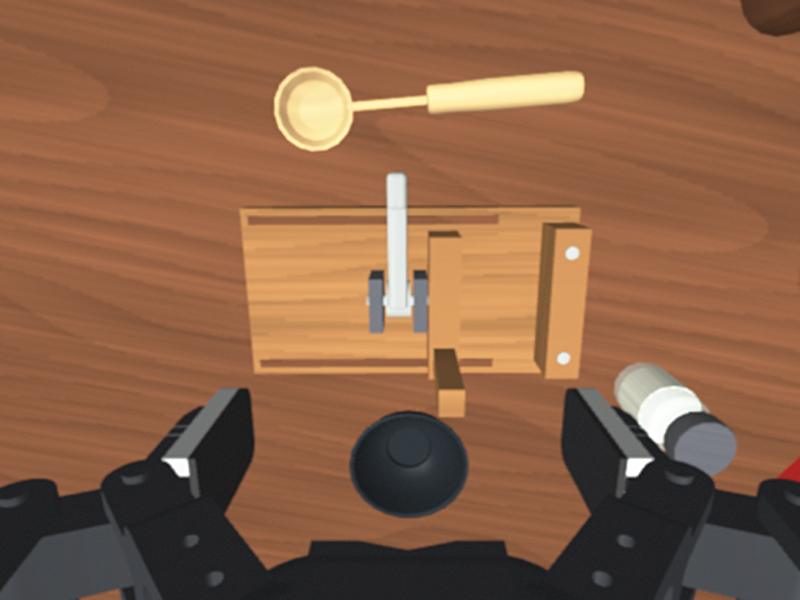

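The wrist picture shows the board corners within about 1 px of my prediction: (241,208), (580,208), (578,373), (254,374). The lever bar is at column 397, the fence face edge at (460,234), the stop edge at (553,225), and the post top at (452,402). Next I refine these in the board frame.

```bash
cat >> h.py <<'E'
C=np.array([.505,.193]);A=np.radians(10.85);E=np.array([[np.cos(A),-np.sin(A)],[np.sin(A),np.cos(A)]])
def toB(p): return E.T@(np.asarray(p)[:2]-C)
def toW(x,y): return C+E@[x,y]
def goto(w,psi_now=None):
    "tool shift (mm) to world TCP target, tool as it stands"
    o=ctrl.get_obs(); return R.from_rotvec(o["orientation"]).as_matrix().T@(np.array(w)-o["tool_pos"])*1000
def psi():
    m=R.from_rotvec(ctrl.get_obs()["orientation"]).as_matrix(); return np.degrees(np.arctan2(m[1,0],m[0,0]))
E
python3 - <<'E'
from h import *
np.set_printoptions(precision=4,suppress=True)
k=cam("wrist"); s=.7
for n,p,z in [("barlow",(397,260),.055),("bar",(397,190),.055),("bartip",(397,174),.055),("face",(460,234),.052),("stop",(553,225),.052),("post",(452,402),.116)]:
    print(n,toB(at_z(k,(p[0]*s,p[1]*s),z)))
print(psi(), ctrl.get_obs()["tool_pos"])
E
```

```text
barlow [0.0324 0.0053]
bar [0.0749 0.0051]
bartip [0.0842 0.005 ]
face [ 0.0481 -0.0336]
stop [ 0.0536 -0.0906]
post [-0.0339 -0.0253]
10.783997498144664 [0.5292 0.1977 0.2396]
```

>>> arm_command([
  [0, 0, 0, 20, -3, 50, 1],
  [0, 0, 0, 20, -3, 50, 1],
  [0, 0, 0, 0, 0, 50, 1],
  [0, 0, 0, 0, 0, 50, 1],
  [0, 0, 0, 0, 0, 0, 0],
  [0, 0, 0, 0, 0, 0, -1],
  [0, 0, 0, 0, 0, 0, -1],
  [0, 0, 0, 0, 0, 0, -1],
  [0, 0, 0, 0, 0, 0, -1],
  [0, 0, 0, 0, 0, 0, -1],
  [0, 0, 0, 0, 0, 0, -1],
], force=30)

```text
time_s: 5.42
tool_pos: [0.5685, 0.2118, 0.0406]
orientation: [3.127, 0.297, 0.005]
contact_force: [3.1, -1.6, 6.6]
finger_gap: 0.011
finger_force: 33.1
```

>>> arm_command([
  [0, 0, 0, -2.9, 0, -8.9, -1],
  [0, 0, 0, -4.1, 0, -8.4, -1],
  [0, 0, 0, -5.2, 0, -7.8, -1],
  [0, 0, 0, -6.3, 0, -7, -1],
  [0, 0, 0, -7.2, 0, -6, -1],
  [0, 0, 0, -7.9, 0, -5, -1],
  [0, 0, 0, -8.5, 0, -3.8, -1],
  [0, 0, 0, -9, 0, -2.6, -1],
  [0, 0, 0, -9.3, 0, -1.3, -1],
  [0, 0, 0, -9.4, 0, 0, -1],
  [0, 0, 0, 0, 0, 0, -1],
])

```text
time_s: 6.8
tool_pos: [0.4989, 0.199, 0.0912]
orientation: [-3.127, -0.297, -0.003]
contact_force: [2.7, -1.3, -1.0]
finger_gap: 0.0115
finger_force: 29.6
```

```bash
python3 - <<'E'
from h import *
im=optics.snapshot("side"); cv2.imwrite("pics/s2.png",cv2.resize(im[220:380,200:400],(800,600),interpolation=cv2.INTER_CUBIC))
o=ctrl.get_obs(); print(o["time_s"],o["tool_pos"],o["orientation"],o["finger_gap"],o["contact_force"],toB(o["tool_pos"]))
E
```

```text
6.85 [0.49906415 0.19898983 0.0912126 ] [-3.12721790e+00 -2.96930574e-01 -2.84152479e-03] 0.011218525398784245 [ 1.38680244 -1.30192309  0.7227398 ] [-0.00470222  0.00700011]
```

View pics/s2.png

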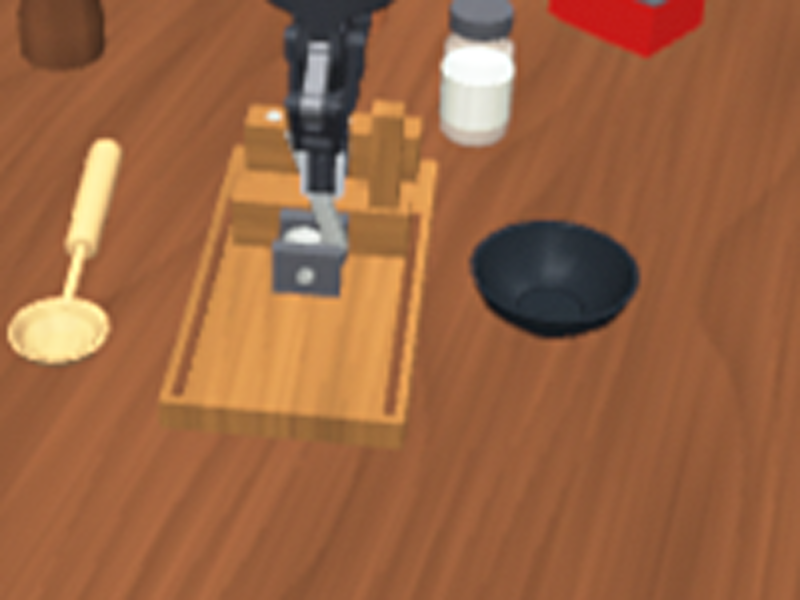

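The picture shows the gripper holding the lever nearly upright, clear of the post. I slide the fence by the lever, which the pads hold on its ±y faces.

>>> arm_command([
  [0, 0, 0, -4, 0, 0.5, -1],
  [0, 0, 0, 0, -7, 0, -1],
  [0, 0, 0, 0, -7, 0, -1],
  [0, 0, 0, 0, -7, 0, -1],
  [0, 0, 0, 0, -7, 0, -1],
  [0, 0, 0, 0, -7, 0, -1],
  [0, 0, 0, 0, -7, 0, -1],
  [0, 0, 0, 0, 0, 0, -1],
  [0, 0, 0, 0, 0, 0, 0],
  [0, 0, 0, 0, 0, 0, 0],
  [0, 0, 0, 0, 0, 0, 0],
  [0, 0, 0, 0, 0, -50, 0],
  [0, 0, 0, 0, 0, -50, 0.5],
  [0, 0, 0, 0, 0, -50, 1],
  [0, 0, 0, 0, 0, 0, 1],
])

```text
time_s: 8.72
tool_pos: [0.4881, 0.2397, 0.2431]
orientation: [-3.126, -0.297, -0.01]
contact_force: [-1.2, 0.3, -0.2]
finger_gap: 0.0854
finger_force: 0.0
```

```bash
python3 - <<'E'
from h import *
np.set_printoptions(precision=4,suppress=True)
k=cam("wrist"); o=ctrl.get_obs(); im=optics.snapshot("wrist"); cv2.imwrite("pics/w2.png",cv2.resize(im,(800,600),interpolation=cv2.INTER_CUBIC))
print(o["time_s"],o["tool_pos"],psi())
for n,z in [("post_top",.116),("lever_grip",.1),("clamp",0)]:
    for d in spotter.spot_point(n,"wrist")[:1]: print(n,d["centre"],round(d["conf"],2),toB(at_z(k,d["centre"],z)))
for g in (.095,.1,.105): print(g,proj(k,[*toW(.045,-.09+g),.052])/.7,proj(k,[*toW(-.05,-.09+g),.052])/.7,proj(k,[*toW(-.036,-.08+g),.116])/.7)
E
```

```text
8.725 [0.4881 0.2397 0.2431] 10.861720663364874
post_top [324.3, 239.3] 0.76 [-0.0322  0.0183]
lever_grip [285.6, 190.1] 0.94 [0.0025 0.0477]
clamp [332.5, 170.8] 0.65 [ 0.0021 -0.0012]
0.095 [477.9801 187.1124] [472.5821 334.8488] [469.2188 348.6515]
0.1 [469.7805 187.1033] [464.9894 334.8393] [459.8318 348.6397]
0.105 [461.5809 187.0941] [457.3967 334.8299] [450.445  348.6279]
```

View pics/w2.png

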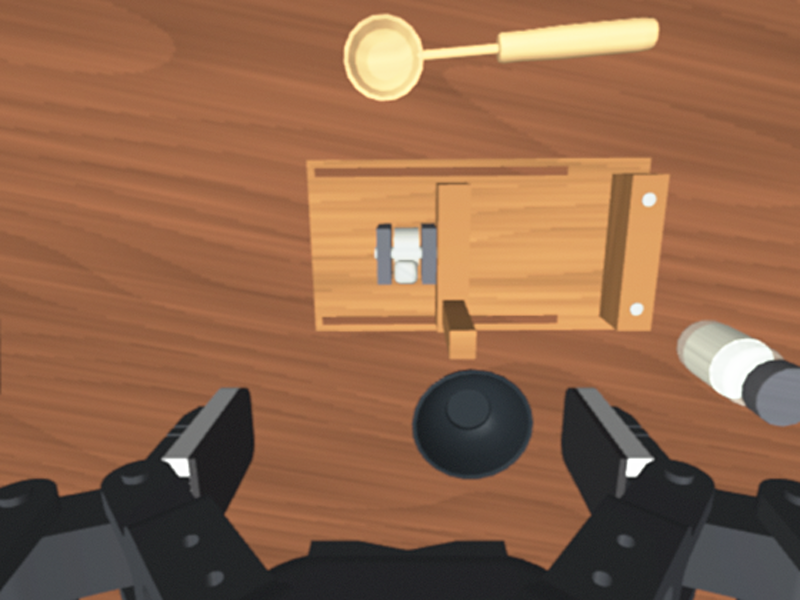

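The wrist picture shows the fence face at column 470, so the gap is about 99 mm. The lever is upright and the board otherwise undisturbed. Now to the stack.

>>> arm_command([
  [0, 0, 0, -4.3, 44.7, 0, 1],
  [0, 0, 0, -4.3, 44.7, 0, 1],
  [0, 0, 0, -4.3, 44.7, 0, 1],
  [0, 0, 0, -4.3, 44.7, 0, 1],
  [0, 0, 0, -4.3, 44.7, 0, 1],
  [0, 0, 0, -4.3, 44.7, 0, 1],
  [0, 0, 0, -4.3, 44.7, 0, 1],
  [0, 0, 0, -4.3, 44.7, 0, 1],
  [0, 0, 0, -4.3, 44.7, 0, 1],
  [0, 0, 0, -4.3, 44.7, 0, 1],
  [0, 0, -10.6, 0, 0, 0, 1],
  [0, 0, -10.6, 0, 0, 0, 1],
  [0, 0, -10.6, 0, 0, 0, 1],
  [0, 0, -10.6, 0, 0, 0, 1],
  [0, 0, -10.6, 0, 0, 0, 1],
  [0, 0, 0, 0, 0, 0, 1],
  [0, 0, 0, 0, 0, 0, 1],
])

```text
time_s: 11.05
tool_pos: [0.5289, -0.2076, 0.2389]
orientation: [-2.668, -1.656, 0.001]
contact_force: [-0.7, 0.2, -0.4]
finger_gap: 0.0856
finger_force: 0.0
```

```bash
python3 - <<'E'
from h import *
np.set_printoptions(precision=4,suppress=True)
k=cam("wrist"); o=ctrl.get_obs(); im=optics.snapshot("wrist"); cv2.imwrite("pics/w3.png",cv2.resize(im,(800,600),interpolation=cv2.INTER_CUBIC))
print(o["time_s"],o["tool_pos"],psi())
for d in spotter.spot_point("tub_top","wrist")[:2]: print(d["centre"],round(d["conf"],2),at_z(k,d["centre"],.088))
E
```

```text
11.05 [ 0.5289 -0.2076  0.2389] 63.691466673913304
[291.1, 197.5] 0.64 [ 0.534 -0.209  0.088]
```

View pics/w3.png

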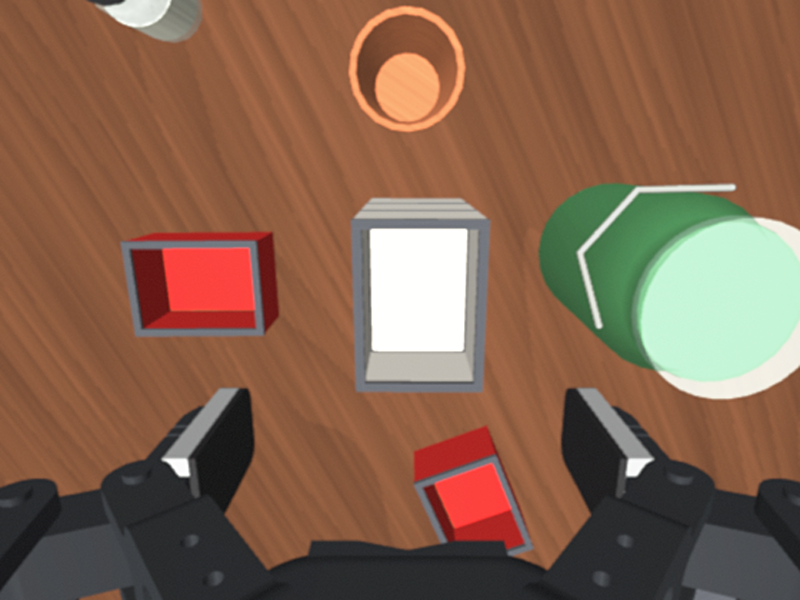

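The enlarged wrist picture confirms the white stack: rim corners at (353,221), (488,220), (483,391), (357,391). The red look-alikes are at (205,285) and (470,490), and the jar is to the right.

```bash
python3 - <<'E'
from h import *
np.set_printoptions(precision=4,suppress=True)
k=cam("wrist")
P=np.array([at_z(k,(x*.7,y*.7),.138) for x,y in [(353,221),(488,220),(483,391),(357,391)]])
print([np.linalg.norm(P[i]-P[i-1]) for i in range(4)]); c=P.mean(0); v=P[0]+P[1]-P[2]-P[3]
print(c,"long axis",np.degrees(np.arctan2(v[1],v[0])),"psi",psi()); g=goto([c[0],c[1],.239]); print("shift to centre",g)
J=at_z(k,(722*.7,307*.7),.160); print("jar top",J, goto(J))
E
```

```text
[np.float64(0.08308274254965813), np.float64(0.0604666986050309), np.float64(0.08350182040281302), np.float64(0.06193725262863063)]
[ 0.5347 -0.2111  0.138 ] long axis 64.01573382210037 psi 63.72992552091303
shift to centre [-0.5467  6.6432  0.2665]
jar top [ 0.6525 -0.2606  0.16  ] [  7.2645 134.2693  79.1944]
```

>>> arm_command([
  [0, 0, 0, -0.3, 6.5, 0, 1],
  [0, 0, 0, 0, 0, 40, 1],
  [0, 0, 0, 0, 0, 40, 1],
  [0, 0, 0, 0, 0, 30, 1],
  [0, 0, 0, 0, 0, 20, 1],
  [0, 0, 0, 0, 0, 0, 0.65],
  [0, 0, 0, 0, 0, 0, 0.55],
  [0, 0, 0, 0, 0, 0, 0.45],
  [0, 0, 0, 0, 0, 0, 0.3],
  [0, 0, 0, 0, 0, 0, 0],
  [0, 0, 0, 0, 0, 0, 0],
], force=30)

```text
time_s: 12.52
tool_pos: [0.535, -0.2111, 0.1109]
orientation: [2.665, 1.661, 0.001]
contact_force: [-3.5, 1.0, 6.1]
finger_gap: 0.0617
finger_force: 32.2
```

>>> arm_command([
  [0, 0, 0, 0, 0, -3, 0],
  [0, 0, 0, 0, 0, -5, 0],
  [0, 0, 0, 0, 0, -8, 0],
  [0, 0, 0, 0, 0, -12, 0],
  [0, 0, 0, 0, 0, 0, 0],
])

```text
time_s: 13.15
tool_pos: [0.5352, -0.2111, 0.1389]
orientation: [2.664, 1.66, 0.002]
contact_force: [0.3, 0.3, -3.1]
finger_gap: 0.0616
finger_force: 33.5
```

```bash
python3 - <<'E'
from h import *
im=optics.snapshot("side"); cv2.imwrite("pics/s3.png",cv2.resize(im[120:240,240:400],(800,600),interpolation=cv2.INTER_CUBIC))
o=ctrl.get_obs(); print(o["time_s"],o["tool_pos"],psi(),o["contact_force"],o["moment"],o["finger_gap"])
E
```

```text
13.2 [ 0.53488032 -0.21096616  0.13814468] 63.86126710367894 [-0.20609384 -0.45992043 -3.20898239] [-0.01055347  0.05525315 -0.02065817] 0.06147106897117603
```

View pics/s3.png

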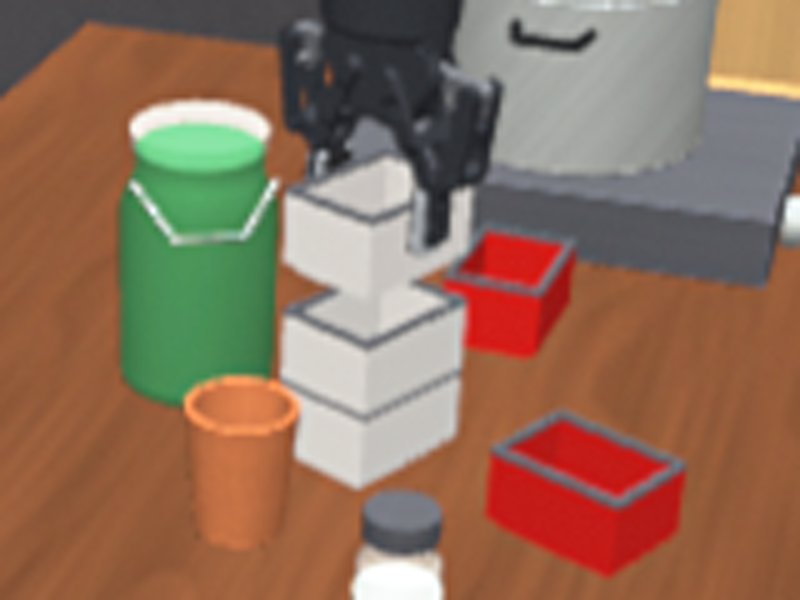

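The picture shows only the top tub lifted, level in the gripper; the other two are still stacked. I carry it over the board.

>>> arm_command([
  [0, 0, 0, 0, 0, -20, 0],
  [0, 0, 0, 0, 0, -30, 0],
  [0, 0, 0, 0, 0, -30, 0],
  [0, 0, -9.25, 0, 0, 0, 0],
  [0, 0, -9.25, 0, 0, 0, 0],
  [0, 0, -9.25, 0, 0, 0, 0],
  [0, 0, -9.25, 0, 0, 0, 0],
  [0, 0, 0, 20, 3, 0, 0],
  [0, 0, 0, 40, 5, 0, 0],
  [0, 0, 0, 40, 5, 0, 0],
  [0, 0, 0, 40, 5, 0, 0],
  [0, 0, 0, 40, 5, 0, 0],
  [0, 0, 0, 40, 5, 0, 0],
  [0, 0, 0, 40, 5, 0, 0],
  [0, 0, 0, 40, 5, 0, 0],
  [0, 0, 0, 40, 5, 0, 0],
  [0, 0, 0, 22, 3.5, 0, 0],
  [0, 0, 0, 0, 0, 0, 0],
  [0, 0, 0, 0, 0, 0, 0],
])

```text
time_s: 15.58
tool_pos: [0.5118, 0.1533, 0.2175]
orientation: [-2.003, -2.42, 0.001]
contact_force: [1.1, -0.7, -3.4]
finger_gap: 0.0615
finger_force: 34.3
```

```bash
python3 - <<'E'
from h import *
np.set_printoptions(precision=4,suppress=True)
P=[ctrl.get_obs()["tool_pos"]]
for i in range(3): optics.snapshot("wrist"); P.append(ctrl.get_obs()["tool_pos"])
im=optics.snapshot("wrist"); cv2.imwrite("pics/w4.png",cv2.resize(im,(800,600)))
print(np.array(P),psi(),goto([*toW(0,-.0402),.041]),ctrl.get_obs()["time_s"])
k=cam("wrist")
for x,y,z in [(.05,-.09,.052),(.045,.0095,.052),(-.05,.0095,.052),(.06,.115,.018),(-.06,.115,.018)]: print((x,y,z),proj(k,[*toW(x,y),z])/.7)
E
```

```text
[[0.5118 0.1533 0.2175]
 [0.512  0.153  0.2176]
 [0.5121 0.1528 0.2176]
 [0.5122 0.1528 0.2176]] 100.7734479107252 [  0.628    0.4636 176.6028] 15.775
(0.05, -0.09, 0.052) [489.5162 356.0329]
(0.045, 0.0095, 0.052) [488.1631 190.4324]
(-0.05, 0.0095, 0.052) [319.1701 190.5113]
(0.06, 0.115, 0.018) [513.3478  -2.4296]
(-0.06, 0.115, 0.018) [302.7854  -2.2535]
```

View pics/w4.png

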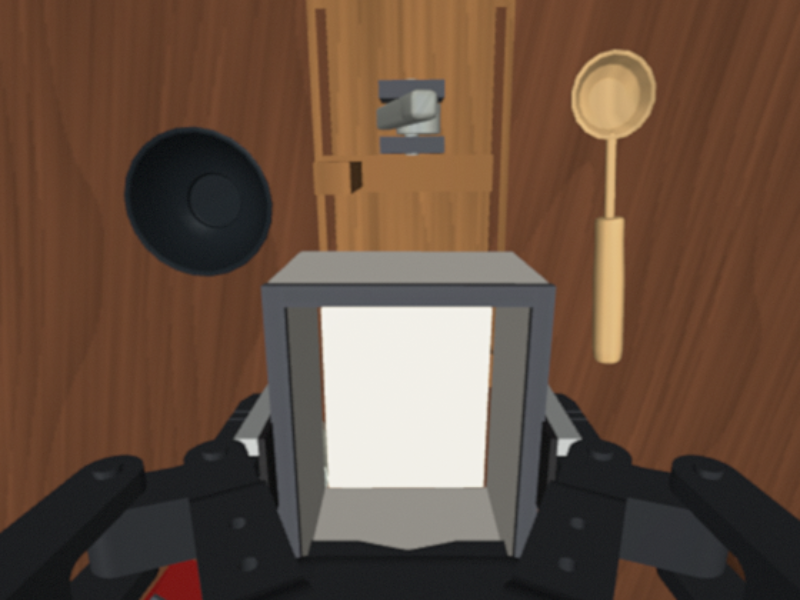

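The picture shows the tub level above the board with the fence face edge at row 192, which gives a gap of about 99 mm. It is aligned, so I lower it, slowly at the end.

>>> arm_command([
  [0, 0, 0, 0.5, 0.6, 20, 0],
  [0, 0, 0, 0, 0, 40, 0],
  [0, 0, 0, 0, 0, 40, 0],
  [0, 0, 0, 0, 0, 40, 0],
  [0, 0, 0, 0, 0, 20, 0],
  [0, 0, 0, 0, 0, 8, 0],
  [0, 0, 0, 0, 0, 2, 0],
  [0, 0, 0, 0, 0, 2, 0],
  [0, 0, 0, 0, 0, 0, 0],
  [0, 0, 0, 0, 0, 0, 0],
])

```text
time_s: 17.02
tool_pos: [0.5129, 0.1541, 0.046]
orientation: [2.001, 2.421, 0.001]
contact_force: [-0.3, -0.7, -3.2]
finger_gap: 0.0618
finger_force: 34.3
```

>>> arm_command([
  [0, 0, 0, 0, 0, 1.5, 0],
  [0, 0, 0, 0, 0, 1.5, 0],
  [0, 0, 0, 0, 0, 1, 0],
  [0, 0, 0, 0, 0, 0, 0],
])

```text
time_s: 17.52
tool_pos: [0.5126, 0.154, 0.0415]
orientation: [-2.001, -2.422, 0.0]
contact_force: [0.1, -0.1, -3.2]
finger_gap: 0.0615
finger_force: 34.3
```

>>> arm_command([
  [0, 0, 0, 0, 0, 1, 0],
  [0, 0, 0, 0, 0, 0, 0],
])

```text
time_s: 17.77
tool_pos: [0.5127, 0.1541, 0.041]
orientation: [2.001, 2.422, 0.0]
contact_force: [-1.0, 0.3, 1.8]
finger_gap: 0.0617
finger_force: 34.8
```

>>> arm_command([
  [0, 0, 0, 0, 0, 0.3, 0],
  [0, 0, 0, 0, 0, 0, 0.5],
  [0, 0, 0, 0, 0, 0, 0.7],
  [0, 0, 0, 0, 0, 0, 0.9],
  [0, 0, 0, 0, 0, 0, 1],
  [0, 0, 0, 0, 0, 0, 1],
  [0, 0, 0, 0, 0, -20, 1],
  [0, 0, 0, 0, 0, -50, 1],
  [0, 0, 0, 0, 0, -50, 1],
  [0, 0, 0, 0, 0, -50, 1],
  [0, 0, 0, 0, 0, 0, 1],
  [0, 0, 0, 0, 0, 0, 1],
])

```text
time_s: 19.27
tool_pos: [0.5123, 0.154, 0.2095]
orientation: [-2.001, -2.421, 0.001]
contact_force: [-0.3, -0.2, -0.2]
finger_gap: 0.0857
finger_force: 0.0
```

```bash
python3 - <<'E'
from h import *
np.set_printoptions(precision=4,suppress=True)
k=cam("wrist"); im=optics.snapshot("wrist"); cv2.imwrite("pics/w5.png",cv2.resize(im,(800,600)))
o=ctrl.get_obs(); print(o["time_s"],o["tool_pos"],psi(),o["finger_gap"])
for d in spotter.spot_point("post_top","wrist")[:1]: print("post",d["centre"],d["conf"],toB(at_z(k,d["centre"],.116)))
print("post shift",goto([*toW(-.036,.019),.091]))
for x,y,z in [(-.031,-.0822,.068),(.031,-.0822,.068),(.031,.0018,.068),(-.031,.0018,.068),(-.036,.019,.116),(.045,.009,.052)]: print((x,y,z),proj(k,[*toW(x,y),z])/.7)
E
```

```text
19.325 [0.5121 0.154  0.209 ] 100.85970499169474 0.0852954283575991
post [229.8, 125.4] 0.69 [-0.0338  0.0196]
post shift [ 58.6415 -35.3518 118.0501]
(-0.031, -0.0822, 0.068) [353.0645 360.5782]
(0.031, -0.0822, 0.068) [462.5769 360.7586]
(0.031, 0.0018, 0.068) [467.3972 210.6463]
(-0.031, 0.0018, 0.068) [348.6725 210.5087]
(-0.036, 0.019, 0.116) [323.2281 180.5058]
(0.045, 0.009, 0.052) [490.1779 194.5348]
```

View pics/w5.png

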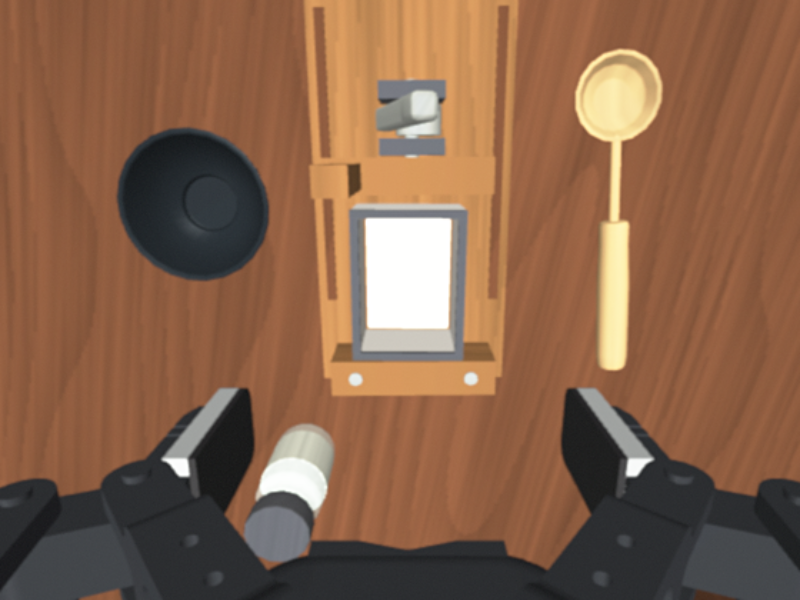

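The tub stands square between stop and fence with a gap at each end. Its centre column is 408.5 against 413 for the stop and fence, so it sits about 2.3 mm towards −x. I'll re-centre it by pinching 2.3 mm over, and correct the board estimate.

>>> arm_command([
  [0, 0, 0, 0, 2.3, 30, 1],
  [0, 0, 0, 0, 0, 50, 1],
  [0, 0, 0, 0, 0, 50, 1],
  [0, 0, 0, 0, 0, 30, 1],
  [0, 0, 0, 0, 0, 3, 0.65],
  [0, 0, 0, 0, 0, 0, 0.55],
  [0, 0, 0, 0, 0, 0, 0.48],
  [0, 0, 0, 0, 0, 0, 0.42],
  [0, 0, 0, 0, 0, 0, 0.35],
  [0, 0, 0, 0, 0, 0, 0.35],
], force=20)

```text
time_s: 20.62
tool_pos: [0.5152, 0.1545, 0.0484]
orientation: [2.001, 2.421, 0.001]
contact_force: [-4.5, -0.2, 6.1]
finger_gap: 0.0617
finger_force: 23.0
```

>>> arm_command([
  [0, 0, 0, 0, 0, 0, 0.6],
  [0, 0, 0, 0, 0, 0, 0.8],
  [0, 0, 0, 0, 0, 0, 1],
  [0, 0, 0, 0, 0, 0, 1],
  [0, 0, 0, 0, 0, -30, 1],
  [0, 0, 0, 0, 0, -50, 1],
  [0, 0, 0, 0, 0, -40, 1],
  [0, 0, 0, 20, -12, 0, 1],
  [0, 0, 0, 20, -12, 0, 1],
  [0, 0, 0, 18.7, -12, 0, 1],
  [0, 0, 0, 0, 0, 0, 1],
  [0, 0, 0, 0, 0, 0, 1],
])

```text
time_s: 22.12
tool_pos: [0.4686, 0.2053, 0.167]
orientation: [-2.001, -2.422, 0.0]
contact_force: [-0.3, 0.2, -0.1]
finger_gap: 0.0852
finger_force: 0.0
```

```bash
sed -i 's/^C=np.array(\[.505,.193\])/C=np.array([.5072,.1934])/' h.py; python3 - <<'E'
from h import *
np.set_printoptions(precision=4,suppress=True)
k=cam("wrist"); im=optics.snapshot("wrist"); cv2.imwrite("pics/w6.png",im)
o=ctrl.get_obs(); print(o["time_s"],o["tool_pos"],toB(o["tool_pos"]),psi())
for d in spotter.spot_point("post_top","wrist")[:1]: print("post",d["centre"],d["conf"],toB(at_z(k,d["centre"],.116)))
print("pred",proj(k,[*toW(-.036,.019),.116]),"shift",goto([*toW(-.036,.019),.089]))
m=spotter.masks_of("tub_top","wrist")[:1]
for d in m: print("tub",cv2.minAreaRect(np.argwhere(d["pixels"])[:,::-1].astype(np.float32)),proj(k,[*toW(0,-.04),.068]))
E
```

```text
22.175 [0.4687 0.2051 0.1671] [-0.0356  0.0187] 100.8399809043165
post [283.8, 241.4] 0.88 [-0.0363  0.0192]
pred [284.4337 241.7053] shift [ 0.4075 -0.4626 78.0804]
tub ((336.0879211425781, 284.8357849121094), (91.74238586425781, 124.67413330078125), 1.5911405086517334) [335.3492 296.616 ]
```

>>> arm_command([
  [0, 0, 0, 0.4, -0.4, 38, 1],
  [0, 0, 0, 0, 0, 40, 1],
  [0, 0, 0, 0, 0, 0, 0],
  [0, 0, 0, 0, 0, 0, -0.5],
  [0, 0, 0, 0, 0, 0, -1],
  [0, 0, 0, 0, 0, 0, -1],
  [0, 0, 0, 0, 0, 0, -1],
  [0, 0, 0, 0, 0, 0, -1],
  [0, 0, 0, 0, 0, 0, -1],
  [0, 0, 0, 0, 0, 0, -1],
], force=40)

```text
time_s: 23.52
tool_pos: [0.4681, 0.2057, 0.0905]
orientation: [2.0, 2.422, 0.0]
contact_force: [-4.2, -0.9, 7.0]
finger_gap: 0.0152
finger_force: 39.6
```

>>> arm_command([
  [0, 0, 0, -2, 0, 0, -1],
  [0, 0, 0, -2, 0, 0, -1],
  [0, 0, 0, -2, 0, 0, -1],
  [0, 0, 0, -2, 0, 0, -1],
  [0, 0, 0, -2, 0, 0, -1],
  [0, 0, 0, -2, 0, 0, -1],
  [0, 0, 0, -1, 0, 0, -1],
  [0, 0, 0, 0, 0, 0, -1],
])

```text
time_s: 24.52
tool_pos: [0.4705, 0.1934, 0.0905]
orientation: [2.001, 2.422, 0.002]
contact_force: [-2.6, 3.0, 7.3]
finger_gap: 0.0155
finger_force: 39.5
```

>>> arm_command([
  [0, 0, 0, -1, 0, 0, -1],
  [0, 0, 0, -1, 0, 0, -1],
  [0, 0, 0, 0, 0, 0, -1],
])

```text
time_s: 24.9
tool_pos: [0.4709, 0.1914, 0.0905]
orientation: [2.001, 2.422, 0.002]
contact_force: [-3.2, 2.6, 6.9]
finger_gap: 0.0155
finger_force: 39.5
```

>>> arm_command([
  [0, 0, 0, -1, 0, 0, -1],
  [0, 0, 0, -1, 0, 0, -1],
  [0, 0, 0, 0, 0, 0, -1],
])

```text
time_s: 25.28
tool_pos: [0.4709, 0.1912, 0.0905]
orientation: [-2.0, -2.42, -0.006]
contact_force: [-4.5, 15.4, 6.3]
finger_gap: 0.0155
finger_force: 39.4
```

>>> arm_command([
  [0, 0, 0, 0.8, 0, 0, -1],
  [0, 0, 0, 0, 0, 0, 0],
  [0, 0, 0, 0, 0, 0, 0],
  [0, 0, 0, 0, 0, 0, 0],
  [0, 0, 0, 0, 0, -25, 0],
  [0, 0, 0, 0, 0, -50, 0],
  [0, 0, 0, 15, -0.5, 0, -1],
  [0, 0, 0, 15, -0.5, 0, -1],
  [0, 0, 0, 0, 0, 0, -1],
  [0, 0, 0, 0, 0, 0, -1],
  [0, 0, 0, 0, 0, 0, -1],
])

```text
time_s: 26.65
tool_pos: [0.4644, 0.2187, 0.1639]
orientation: [-2.001, -2.421, 0.001]
contact_force: [0.1, 0.2, -0.1]
finger_gap: -0.0003
finger_force: 0.0
```

```bash
python3 - <<'E'
from h import *
np.set_printoptions(precision=4,suppress=True)
k=cam("wrist"); im=optics.snapshot("wrist")
w=cv2.resize(im,(400,300)); s=optics.snapshot("side")[220:370,200:400]; cv2.imwrite("pics/c7.png",np.hstack([w,cv2.resize(s,(400,300),interpolation=cv2.INTER_CUBIC)]))
o=ctrl.get_obs(); print(o["time_s"],o["tool_pos"],toB(o["tool_pos"]),psi(),o["finger_gap"])
for n,z in [("post_top",.116),("lever_grip",.1)]:
  for c in ("wrist","side"):
    for d in spotter.spot_point(n,c)[:1]: print(n,c,d["centre"],round(d["conf"],2),toB(at_z(cam(c),d["centre"],z)))
E
```

```text
26.75 [0.4645 0.2187 0.1641] [-0.0372  0.0329] 100.83585311561326 9.402545675009099e-05
post_top side [296.0, 252.9] 0.81 [-0.037 -0.011]
lever_grip wrist [353.5, 228.4] 0.87 [0.0019 0.0364]
lever_grip side [274.6, 270.0] 0.6 [0.0012 0.032 ]
```

View pics/c7.png

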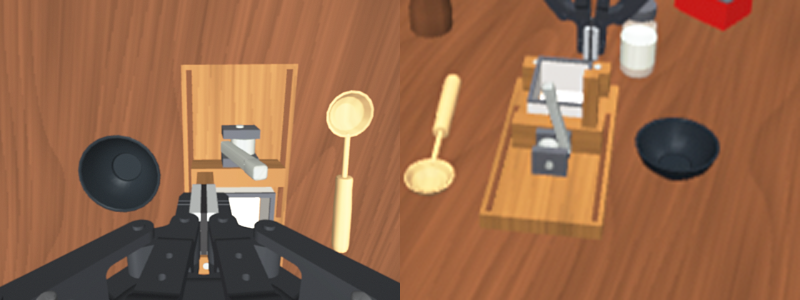

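Left half (wrist): the fence is against the tub, with the lever upright at about (245,160). Right half (side): the tub is held between stop and fence. I now push the lever over with the closed fingertips.

>>> arm_command([
  [0, 0, 0, 0.8, 0, 34, -1],
  [0, 0, 0, 0, 0, 30, -1],
  [0, 0, 0, 0, 7, 0, -1],
  [0, 0, 0, 0, 7, 0, -1],
  [0, 0, 0, 0, 7, 0, -1],
  [0, 0, 0, 0, 7, 0, -1],
  [0, 0, 0, 0, 7, 0, -1],
  [0, 0, 0, 0, 7, 0, -1],
  [0, 0, 0, 0, 7, 0, -1],
  [0, 0, 0, 0, 7, 0, -1],
  [0, 0, 0, 0, 6, 2.5, -1],
  [0, 0, 0, 0, 6, 2.5, -1],
  [0, 0, 0, 0, 0, 0, -1],
])

```text
time_s: 28.58
tool_pos: [0.5316, 0.2327, 0.0951]
orientation: [2.001, 2.421, 0.001]
contact_force: [0.7, -0.0, -0.2]
finger_gap: 0.0006
finger_force: 0.0
```

>>> arm_command([
  [0, 0, 0, 0, 5.2, 5, -1],
  [0, 0, 0, 0, 5.2, 5, -1],
  [0, 0, 0, 0, 4, 6, -1],
  [0, 0, 0, 0, 4, 6, -1],
  [0, 0, 0, 0, 3.2, 6.5, -1],
  [0, 0, 0, 0, 2.4, 4, -1],
  [0, 0, 0, 0, 0, 0, -1],
])

```text
time_s: 29.45
tool_pos: [0.5553, 0.2373, 0.0632]
orientation: [2.001, 2.421, 0.002]
contact_force: [-2.5, 0.3, 5.2]
finger_gap: 0.0002
finger_force: 2.8
```

>>> arm_command([
  [0, 0, 0, 0, 0, 1, -1],
  [0, 0, 0, 0, 0, 1, -1],
  [0, 0, 0, 0, 0, 0, -1],
])

```text
time_s: 29.82
tool_pos: [0.5555, 0.2374, 0.0628]
orientation: [2.0, 2.421, 0.003]
contact_force: [-6.6, -0.8, 18.5]
finger_gap: -0.0
finger_force: 8.9
```

>>> arm_command([
  [0, 0, 0, 0, 0, -10, -1],
  [0, 0, 0, 0, 0, -40, -1],
  [0, 0, 0, 0, 0, -50, -1],
  [0, 0, 0, 0, 0, -50, -1],
  [0, 0, 0, -40, 0, 0, -1],
  [0, 0, 0, -40, 0, 0, -1],
  [0, 0, 0, 0, 0, 0, -1],
])

```text
time_s: 30.7
tool_pos: [0.5704, 0.1564, 0.2107]
orientation: [2.005, 2.418, -0.0]
contact_force: [0.2, 0.1, -0.3]
finger_gap: 0.0001
finger_force: 0.0
```

```bash
python3 - <<'E'
from h import *
np.set_printoptions(precision=4,suppress=True)
k=cam("wrist"); im=optics.snapshot("wrist"); cv2.imwrite("pics/w8.png",cv2.resize(im,(800,600),interpolation=cv2.INTER_CUBIC)); optics.snapshot("side")
o=ctrl.get_obs(); print(o["time_s"],o["tool_pos"],o["contact_force"])
for n,z in [("post_top",.116),("lever_grip",.05),("lever_pivot",.034)]:
  for c in ("wrist","side"):
    for d in spotter.spot_point(n,c)[:1]: print(n,c,d["centre"],round(d["conf"],2),toB(at_z(cam(c),d["centre"],z)))
for x,y,z in [(.045,-.006,.052),(-.031,-.006,.068),(.031,-.006,.068),(-.031,-.09,.068),(.031,-.09,.068),(.05,-.09,.052)]: print((x,y,z),proj(k,[*toW(x,y),z])/.7)
E
```

```text
30.8 [0.5699 0.1587 0.2107] [ 0.4076 -0.1838  0.1401]
post_top wrist [137.1, 135.1] 0.72 [-0.0359  0.008 ]
post_top side [295.4, 252.0] 0.92 [-0.0355 -0.0141]
lever_grip wrist [298.8, 90.2] 0.67 [0.0652 0.0379]
lever_grip side [244.9, 288.0] 0.77 [0.0619 0.0354]
lever_pivot wrist [211.6, 88.8] 0.87 [-0.0047  0.0395]
lever_pivot side [277.2, 297.2] 0.76 [-0.0054  0.0355]
(0.045, -0.006, 0.052) [388.7441 206.0741]
(-0.031, -0.006, 0.068) [242.6927 209.1321]
(0.031, -0.006, 0.068) [360.9694 208.8699]
(-0.031, -0.09, 0.068) [255.7602 358.7999]
(0.031, -0.09, 0.068) [364.8765 358.5968]
(0.05, -0.09, 0.052) [398.7791 348.5761]
```

View pics/w8.png

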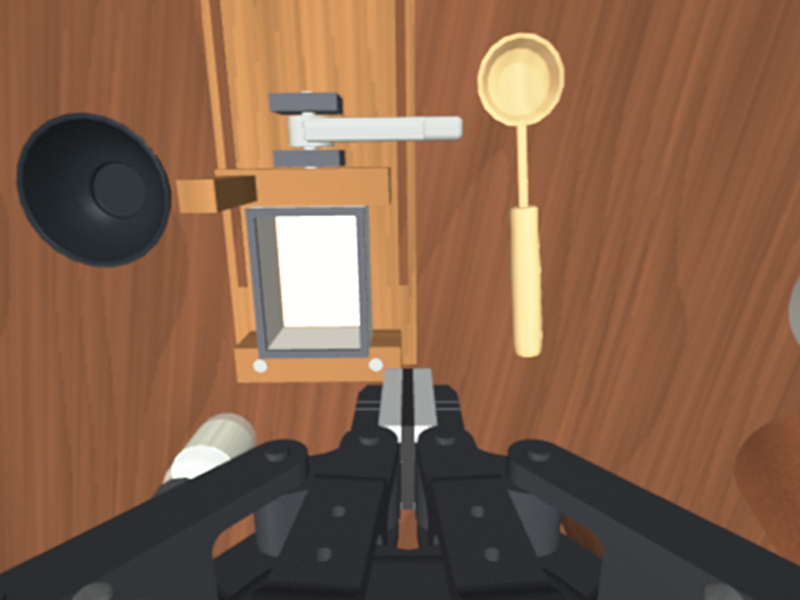

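The picture shows the tub upright between stop and fence, with its rim at rows 207–357 and the fence edge right at it. The lever is flat, pointing to +x from (300,128) to (462,128), and nothing touches the robot. I'm handing the job in.

```bash
python3 -c "
from station import workorder; print(workorder.job_done())"
```

```text
the job is handed in; nothing more can be done
None
```

The job is handed in at about 31 s on the robot's clock: the top tub stands upright and snug between stop and fence, about 1.5 mm off the board's centreline. The lever is flat down against its end, and as far as the pictures show nothing else was moved. I had no verdict back from the judging.

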